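# Fit the last ribbed plank into a hatch door leaf

### The arm

A 6-joint arm with a two-finger parallel gripper is mounted at the origin on the work surface. World frame = base frame: x ahead of the robot, y to its left, z up, the work surface at z = 0. Lengths are in m, angles in degrees, forces in N, time in s.
With the tool pointing down it reaches from about 0.275 to 0.825 m from the base axis. Payload 5.2 kg.
Tool frame: the origin (TCP) lies midway between the tips of the shut fingers; the grasp point (between the pads) lies 19 mm behind it; z points along the fingers, y is the line along which they close (so a half turn about z gives the same grasp; the last joint's range is limited). The gripper opens to 93 mm and grips with 3 to 60 N. Pads are 15 mm wide; open, the fingers measure 128 mm over their backs; the gripper's body (75 mm by 188 mm) begins 65 mm behind the grasp point.
Start: joints at [-80.89, 14.817, 87.949, -0, 77.235, -11.62], TCP at [0.195, -0.514, 0.219] pointing down, gripper open.
Joint ranges: [-179.93, 179.93], [-52.35, 119.4], [10.71, 147.94], [-69.91, 249.91], [12.55, 155.21], [-178.61, 178.61]. Speed limits (degrees/s): [147.25, 147.25, 180, 180, 180, 180].

### API

Orientations are given as [roll, pitch, yaw] about the fixed x, y, z axes, in that order (R = Rz(yaw) Ry(pitch) Rx(roll)).
In Python, from cell import manip gives the robot as it stands.
- The arm moves only by the tool carry_out, never from a script. Its argument "steps" is a list of rows, each an object with "claw": the finger opening in mm, from 0 to 93; "dp": the shift along the tool's x, y, z in mm, a list of three; "roll": the turn about the tool's z in degrees. A call has 1 to 5 rows; each row shifts and turns the commanded pose from where the row before left it, along the tool's axes as they then stand; what a row does not reach is not made up. A row lasts 1/8 s, in which the tool goes at most 62.5 mm and 10.7 degrees, less where a joint would pass 70% of its speed; a pose out of reach is approached as far as the arm can. A call with a gripper value outside its range is refused whole. The fingers move at their own pace and stop on an object; "squeeze" is the grip in N (left out, the last holds). Time passes only in rows, so rows that do not move let the fingers close. It gives the time, the measured TCP pose, the force, the opening and the grip force at its end, in the units of the state.
- manip.sense(): the state, without advancing time (a new reading comes with each control period).
- manip.grab_frame(name): name is "side" or "top"; returns the picture (384x512x3 uint8, red, green, blue); there is no depth.
- manip.camera_params(name): a dict with "fx", "fy", "cx", "cy" (pixels), "dist_coeffs" ([k1, k2, p1, p2, k3] as OpenCV has them; the pictures are not rectified), "cam_to_world" (4x4, takes a point from camera to world coordinates). Camera axes: x right, y down, z forward; pixel columns grow to the right and rows downward; lengths in m; the calibration is good to about 2 mm. A picture is of the moment at which its call begins. camera_params takes no time and is no camera call.
- manip.finish_job(): hands the job in; it is judged then, once.
The state is a dict: "t": time; "joints": joint angles; "qvel": joint speeds; "joint_efforts": joint torques, N m; "tcp_pos": TCP position; "eef_rot": TCP orientation; "wrist_force": force on the tool from outside, world axes, zero at the start; "ft_torque": the same for the moment, N m; "opening": opening from 0.0 (shut) to 1.0 (fully open); "finger_force": force on a finger pad.
Only numpy, scipy, OpenCV 4.12 (cv2) and the standard library are available. Lean on these libraries where they do the work, as an engineer would, in place of code of your own. Each camera call takes 0.05 s, during which the arm holds its last target. There are 200 camera calls.

### The job

Fit the loose ribbed plank into the open bay of the blue hatch door frame: hold it with its free edge raised, feed its tongue into the groove of the sprung planks already lying there and push until their springs are fully closed, keep that push while you lower it flat onto the ledge inside the brass keepers, then let it spring back so that its free edge is locked under both keepers. The edges are thin sheet, so push no harder than it takes, and leave everything else on the bench where it is.

Things in the scene. Friction and masses are not known exactly. Their poses are not given: they have to be found in the camera images.
- plank: The loose aluminium plank, 214 mm long (y), 85 mm wide (x, without its tongue), 18 mm thick, 0.3 to 0.45 kg, mass centre at mid length under the rib. Origin: centre of the underside. Tongue along the -x edge (x = -42.5 mm); +x is the free edge (x = 42.5; below z = 9 mm cut back to 40.5). Below z = 4.5 mm the tongue edge is cut back to x = -35. Starts lying flat on the bench, rib up.
- rib (a point): Middle of the top of the plank's stiffening rib, at x 0, y 0, z 42 mm in the plank's frame, same axes. The rib is 20 mm wide (x), stands 24 mm over the plank's top (z 18 to 42 mm) and runs its whole length: grip across it, at mid length.
- tongue (a point): Middle of the tip of the plank's tongue, at x -51.5, y 0, z 10.25 mm in the plank's frame, same axes. The tongue runs the whole length, 9 mm long (x -51.5 to -42.5), 4.5 mm thick (z 8 to 12.5).
- door_frame: Blue hatch door frame, 270 (x) by 228 mm (y), fixed, lying on timber bearers. Origin: centre of its underside, 20 to 34 mm over the bench. Inside 262 by 220 mm. A ledge 20 mm wide all round inside, top at z = 4 mm, carries the planks; the rim, 4 mm thick, stands to z = 22 mm, flush with the planks' tops. Two planks fill its -x side; the open bay is at +x.
- seat (a point): Where the plank's origin comes when locked: in the door frame's frame x 88.5, y 0, z 4 mm, axes as the frame's; the plank's axes then point as the frame's. There its free edge rests against the far (+x) rail, 3 mm under the keepers, and it has 3 mm to spare at each end (y).
- fitted_planks: The two planks already laid, one run 170 (x) by 214 mm (y), 18 mm thick, each with a rib as the loose plank's. Origin: centre of the underside, axes as the frame's; at rest at x -36, y 0, z 4 mm in the door frame's frame. Leaf springs behind it give way towards -x: 6 N at rest, 1 N more per mm, solid after 8 mm (14 N). Its lips are thin sheet and bend if the plank is pushed at it with over 45 N.
- groove (a point): Middle of the groove's mouth at the end of the upper lip: run's x 85, y 0, z 10.25 mm, same axes. Groove 11 mm deep, 9 mm high (run's z 4 to 13), upper lip z 13 to 18. It takes the tongue with the plank leaning up to about 0.6 rad; the plank's upper tongue-side edge (x -42.5, z 18) then bears on the upper lip's end. Tongue home and flat: point tongue is at x -9, z 0 mm here.
- lower_lip (a point): Top of the outer edge of the groove's lower lip: run's x 91, y 0, z 4 mm. The lower lip (run's z 0 to 4) reaches 6 mm farther out than the upper one, so a leaning tongue can be set down on it and slid in.
- keepers (a point): Middle between the noses of the two brass keepers: fixed tabs on the far (+x) rail, 30 mm wide, at the frame's y -70 and +70 mm; this point is at the frame's x 128, y 0, z 23.2 mm. They overhang the bay by 3 mm, underside 1.2 mm above the plank's top, 4 mm thick. The plank's free edge passes inside them only with the springs within about 1.5 mm of solid. All forces on the plank in the frame together must stay under 70 N (28 N once locked).
- hammer: Hammer lying on the left part of the bench, a bystander.
- spanner: Steel spanner lying on the far part of the bench, a bystander.
- oil_bottle: White bottle with a red cap, 170 mm high, standing at the right, a bystander.
- rivet_jar: Glass jar with a black lid, 90 mm high, far left, a bystander.
- drill_box: Flat red drill box, 100 x 160 x 35 mm, near right, a bystander.
- angle_offcut: Steel angle offcut 160 mm long, 40 mm high, near left, a bystander.
- g_clamp: Green clamp lying flat on the far part of the bench, about 180 x 80 x 14 mm, a bystander.
Mind the look-alikes: they are no part of the job. There is more than one size of the plank; the one meant has the size given above.

How it is judged:
By the outcome, as a careful person would: the job done as asked, in the order asked, and still so for the second after the job is handed in, with the robot touching nothing.
It also fails if it takes over 61 s, if anything falls off the work surface, if the arm or the gripper's body presses on something with over 40 N, if the wrist force passes 120 N, or if a joint passes its speed limit or range.

## Working session

There is one attempt and no reset: what is moved stays moved. The work goes in short steps, Python scripts to look and compute and a tool call to move; the robot and the scene stay as the last step left them, time stands still between calls to the robot, and variables do not carry over. Pictures are saved under pics/ and viewed, at most 10 in all, crops included, and the job is handed in when it is done.

Besides the shell and the picture viewer there is one more tool, called after "Emit:" as name([rows], argument=value, ...), one row to a line, values as JSON. carry_out: Moves the arm, as the interface text tells. Its arguments: {"type":"object","properties":{"steps":{"type":"array","items":{"type":"object","properties":{"claw":{"type":"number"},"dp":{"type":"array","items":{"type":"number"}},"roll":{"type":"number"}}}},"squeeze":{"type":"number"}},"required":["steps"]}

```bash
mkdir -p pics; ls; python3 - <<'E'
from cell import manip
import cv2,numpy as np
for n in("top","side"):
    im=manip.grab_frame(n); cv2.imwrite(f"pics/{n}0.png",im[:,:,::-1]); p=manip.camera_params(n); print(n,{k:np.round(v,4).tolist() for k,v in p.items()})
print(manip.sense())
E
```

```text
pics
top {'fx': 457.8778, 'fy': 457.8778, 'cx': 256.2459, 'cy': 190.4851, 'dist_coeffs': [-0.0564, 0.0, 0.0, 0.0, 0.0], 'cam_to_world': [[0.0229, -0.9824, 0.1855, 0.2334], [-0.9997, -0.0232, 0.0002, -0.0064], [0.0042, -0.1854, -0.9827, 1.6921], [0.0, 0.0, 0.0, 1.0]]}
side {'fx': 489.6709, 'fy': 489.6709, 'cx': 258.4423, 'cy': 186.227, 'dist_coeffs': [0.0296, 0.0, 0.0, 0.0, 0.0], 'cam_to_world': [[-0.8332, -0.4006, 0.3811, -0.0748], [-0.5529, 0.6011, -0.577, 0.9191], [0.0021, -0.6915, -0.7224, 1.1997], [0.0, 0.0, 0.0, 1.0]]}
{'t': 0.1, 'joints': array([-8.08911723e+01,  1.48557299e+01,  8.80014219e+01, -2.01058308e-03,
        7.72359656e+01, -1.16189249e+01]), 'qvel': array([-0.03541072, -0.10853418, -0.20488896, -0.00364049,  0.00418655,
        0.01462775]), 'joint_efforts': array([ 2.71845245e-03, -4.38215661e+01, -2.84640813e+01,  7.21712317e-02,
        3.63151368e-02, -4.90861623e-05]), 'tcp_pos': array([ 0.19459963, -0.51391617,  0.21791849]), 'eef_rot': array([-1.79908396e+02, -1.68339746e-02,  2.07281849e+01]), 'wrist_force': array([-0.27786623,  0.69010666,  0.02563297]), 'ft_torque': array([-0.00887334, -0.0394808 ,  0.01975502]), 'finger_force': 0.0, 'opening': 1.0009371518204837}
```

View pics/top0.png

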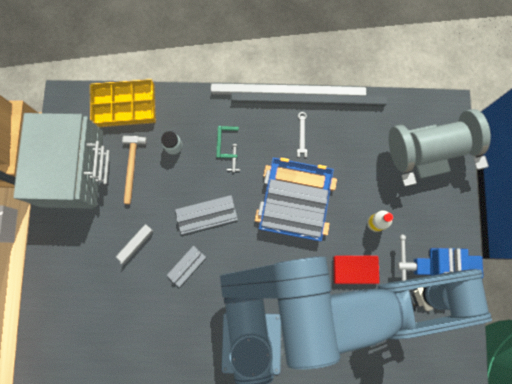

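View pics/side0.png

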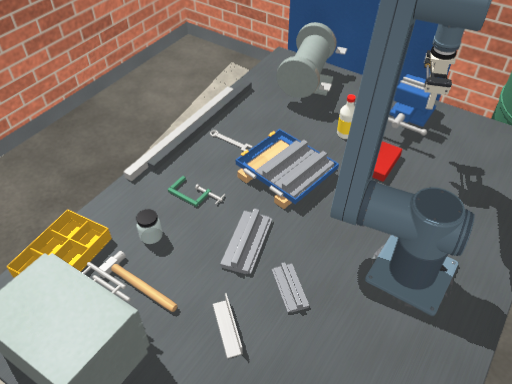

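The top view shows two loose planks: the long one at about (206,214) and the short one at (186,266). The door frame is at (297,200), with its open bay at (302,177). Next I'll take close crops.

```bash
cat > h.py <<'E'
import cv2,numpy as np
from cell import manip
def ray(n,px):
    p=manip.camera_params(n);K=np.array([[p['fx'],0,p['cx']],[0,p['fy'],p['cy']],[0,0,1]]);T=np.array(p['cam_to_world'])
    u=cv2.undistortPoints(np.array(px,float).reshape(-1,1,2),K,np.array(p['dist_coeffs'])).reshape(-1,2)
    return T[:3,3],np.c_[u,np.ones(len(u))]@T[:3,:3].T
def plane(n,px,z):
    o,d=ray(n,px);return o+d*((z-o[2])/d[:,2])[:,None]
def proj(n,X):
    p=manip.camera_params(n);K=np.array([[p['fx'],0,p['cx']],[0,p['fy'],p['cy']],[0,0,1]]);W=np.linalg.inv(np.array(p['cam_to_world']))
    return cv2.projectPoints(np.array(X,float).reshape(-1,1,3),cv2.Rodrigues(W[:3,:3])[0],W[:3,3],K,np.array(p['dist_coeffs']))[0].reshape(-1,2)
def tri(a,b):
    o1,d1=ray("top",[a]);o2,d2=ray("side",[b]);d1=d1[0];d2=d2[0]
    s=np.linalg.lstsq(np.c_[d1,-d2],o2-o1,rcond=None)[0];p,q=o1+s[0]*d1,o2+s[1]*d2
    return (p+q)/2,np.linalg.norm(p-q)
E
python3 - <<'E'
import cv2
a=cv2.imread("pics/top0.png");b=cv2.imread("pics/side0.png")
c=cv2.resize(a[150:290,160:345],None,fx=4.3,fy=4.3,interpolation=cv2.INTER_CUBIC);print(c.shape);cv2.imwrite("pics/c1.png",c)
c=cv2.resize(b[120:280,210:345],None,fx=3.7,fy=3.7,interpolation=cv2.INTER_CUBIC);print(c.shape);cv2.imwrite("pics/c2.png",c)
E
```

```text
(602, 796, 3)
(592, 500, 3)
```

View pics/c1.png

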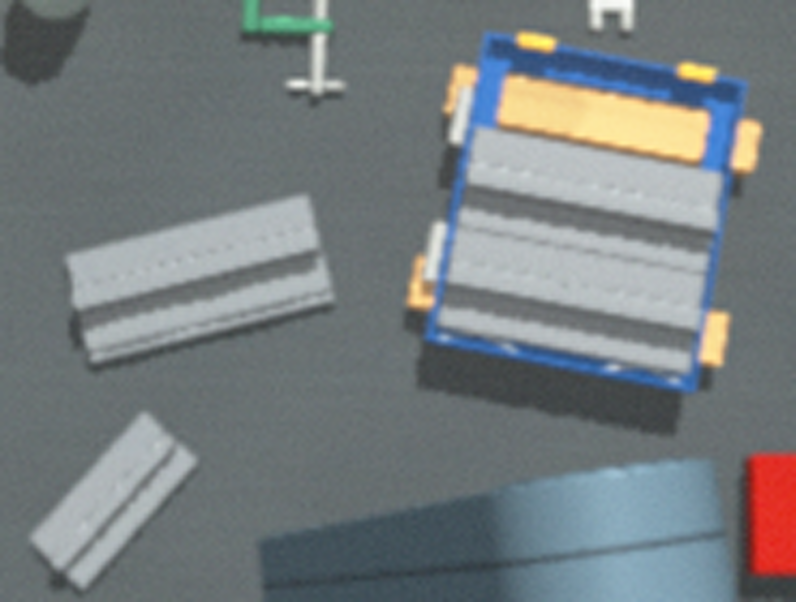

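View pics/c2.png

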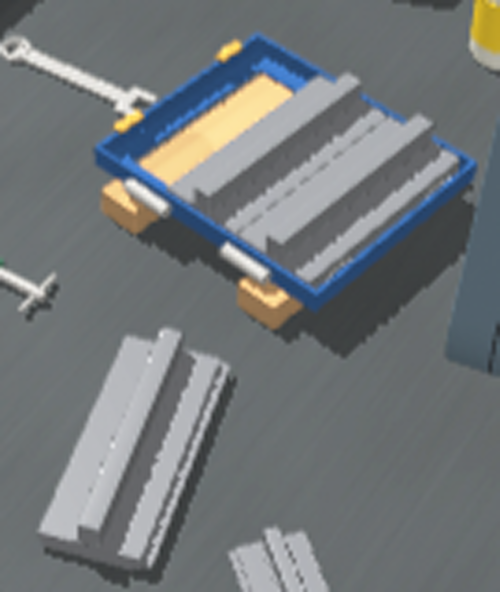

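Candidates for the plank in the top view are the long ribbed plank at (206,214) and the short ribbed plank at (186,266). The two planks already in the frame at (297,210) and the angle offcut at (134,245) could also be confused with it. I choose the long one; the crop shows its tongue strip on the lower (−x) edge. Now I'll measure it.

```bash
python3 - <<'E'
from h import *
np.set_printoptions(precision=4,suppress=True)
ims={n:cv2.imread(f"pics/{n}0.png") for n in("top","side")}
hs={n:cv2.cvtColor(i,cv2.COLOR_BGR2HSV) for n,i in ims.items()}
roi={"top":(150,250,250,345),"side":(120,210,230,345)}
Q={}
for n in hs:
    y0,y1,x0,x1=roi[n]; m=np.zeros(hs[n].shape[:2],np.uint8)
    m[y0:y1,x0:x1]=cv2.inRange(hs[n],(105,130,60),(125,255,255))[y0:y1,x0:x1]
    c=max(cv2.findContours(m,0,2)[0],key=cv2.contourArea);h=cv2.convexHull(c)
    for e in(3,4,5,2): 
        q=cv2.approxPolyDP(h,e,True).reshape(-1,2); print(n,e,q.tolist())
    k=np.zeros_like(m);k[y0:y1,x0:x1]=cv2.inRange(hs[n],(18,150,150),(35,255,255))[y0:y1,x0:x1]
    N,l,s,ce=cv2.connectedComponentsWithStats(k)
    print("keepers",[(s[i,4],ce[i].round(1).tolist()) for i in range(1,N) if s[i,4]>6])
# plank
g=cv2.cvtColor(ims["top"],cv2.COLOR_BGR2GRAY)
for (y0,y1,x0,x1) in((185,240,170,245),(240,292,160,212)):
    m=(g[y0:y1,x0:x1]>115).astype(np.uint8);m=cv2.morphologyEx(m,cv2.MORPH_CLOSE,np.ones((5,5)))
    c=max(cv2.findContours(m,0,2)[0],key=cv2.contourArea)+[x0,y0]
    b=cv2.boxPoints(cv2.minAreaRect(c));P=plane("top",b,.016);print(b.tolist(),P,np.linalg.norm(np.diff(P,axis=0),axis=1),P.mean(0),np.degrees(np.arctan2(*(P[1]-P[0])[1::-1])),np.degrees(np.arctan2(*(P[2]-P[1])[1::-1])))
E
```

```text
top 3 [[273, 158], [332, 169], [328, 189], [270, 178]]
top 4 [[273, 158], [332, 169], [328, 189], [270, 178]]
top 5 [[273, 158], [332, 169], [328, 189], [270, 178]]
top 2 [[273, 158], [332, 169], [328, 189], [270, 178]]
keepers [(np.int32(8), [283.4, 159.5]), (np.int32(10), [321.3, 166.8])]
side 3 [[279, 129], [338, 164], [295, 203], [236, 163], [237, 158]]
side 4 [[279, 129], [338, 164], [295, 203], [236, 163]]
side 5 [[279, 129], [338, 164], [295, 203], [236, 163]]
side 2 [[279, 129], [338, 164], [336, 169], [295, 203], [236, 163], [237, 158]]
keepers [(np.int32(87), [341.0, 126.2]), (np.int32(7), [244.0, 152.9])]
[[172.0277099609375, 206.94810485839844], [230.32354736328125, 189.2058868408203], [240.18167114257812, 221.5968780517578], [181.88583374023438, 239.33909606933594]] [[0.4804 0.3044 0.016 ]
 [0.5524 0.0906 0.016 ]
 [0.432  0.0503 0.016 ]
 [0.3616 0.2616 0.016 ]] [0.2256 0.127  0.2227] [0.4566 0.1767 0.016 ] -71.38961430700114 -161.50294064906006
[[165.04922485351562, 274.8861999511719], [192.7984619140625, 243.87234497070312], [206.59539794921875, 256.2169494628906], [178.84616088867188, 287.2308044433594]] [[0.2319 0.3161 0.016 ]
 [0.3461 0.2209 0.016 ]
 [0.3026 0.1686 0.016 ]
 [0.1894 0.2639 0.016 ]] [0.1487 0.0679 0.148 ] [0.2675 0.2424 0.016 ] -39.82137949117979 -129.7434408649109
```

```bash
python3 - <<'E'
from h import *
np.set_printoptions(precision=4,suppress=True)
c=lambda P:(np.array(P,float)+.5)/4.3-.5+[160,150]
c2=lambda P:(np.array(P,float)+.5)/3.7-.5+[210,120]
L=lambda P:np.linalg.norm(np.roll(P,-1,0)-P,axis=1)
ang=lambda v:np.degrees(np.arctan2(v[1],v[0]))
# plank: far edge z18 corners left,right ; tongue edge z12.5 right,left
a=np.r_[plane("top",c([(68,256),(308,196)]),.018),plane("top",c([(333,302),(94,365)]),.0125)]
print("plank",a,L(a),a.mean(0),ang(a[0]-a[1]),ang(a[3]*-1+a[2]))
t=[(487,34),(747,82),(694,388),(428,338)]; s=[(99,152),(257,36),(474,162),(318,290)]
for i in range(4):
    print("frame corner tri",*tri(c([t[i]])[0],c2([s[i]])[0]))
for z in(.042,.049,.056):
    P=plane("top",c(t),z);R=plane("side",c2(s),z);print(z,L(P),P.mean(0),L(R),R.mean(0),ang(P[0]-P[1]),ang(P[3]-P[2]),ang(P[0]-P[3]),ang(P[1]-P[2]),ang(R[0]-R[1]),ang(R[0]-R[3]))
print("keep",tri(c([(536,41)])[0],c2([(128,121)])[0]),tri(c([(698,72)])[0],c2([(230,50)])[0]))
# plank tri of rib top: ends
print("plank tri", tri(c([(68,256)])[0],c2([(43,535)])[0]), tri(c([(308,196)])[0],c2([(133,337)])[0]))
E
```

```text
plank [[0.4722 0.291  0.018 ]
 [0.5294 0.0863 0.018 ]
 [0.4386 0.0621 0.0125]
 [0.3796 0.2646 0.0125]] [0.2125 0.0942 0.2109 0.0964] [0.4549 0.176  0.0152] 105.63300565559385 -73.74619961569564
frame corner tri [ 0.6696 -0.066   0.0402] 0.004168530981710893
frame corner tri [ 0.6339 -0.2905  0.0407] 0.0006672070372330202
frame corner tri [ 0.3689 -0.2432  0.045 ] 0.0007209276466690231
frame corner tri [ 0.4048 -0.0199  0.0517] 0.0013807532035052898
0.042 [0.2281 0.2685 0.2268 0.2685] [ 0.5202 -0.1546  0.042 ] [0.2268 0.2666 0.2216 0.2608] [ 0.5192 -0.1571  0.042 ] 80.62215130155916 80.61834806840103 -9.71550331057694 -9.99910221704547 81.50926836802742 -8.117632927866538
0.049 [0.2271 0.2674 0.2258 0.2674] [ 0.519 -0.154  0.049] [0.2255 0.265  0.2203 0.2592] [ 0.5156 -0.1506  0.049 ] 80.62215130155914 80.61834806840103 -9.715503310576944 -9.999102217045477 81.50926836802743 -8.11763292786654
0.056 [0.2262 0.2663 0.2249 0.2662] [ 0.5178 -0.1534  0.056 ] [0.2241 0.2634 0.219  0.2576] [ 0.5121 -0.1441  0.056 ] 80.62215130155913 80.61834806840105 -9.71550331057694 -9.999102217045484 81.50926836802742 -8.117632927866541
keep (array([ 0.6632, -0.1072,  0.0506]), np.float64(0.0009633648653799616)) (array([ 0.6387, -0.2467,  0.0512]), np.float64(0.0015874592016197019))
plank tri (array([0.4714, 0.2915, 0.0094]), np.float64(0.004384468926017468)) (array([0.5278, 0.0855, 0.0136]), np.float64(0.005237850721705307))
```

```bash
cat >> h.py <<'E'
def tool(dxy,yaw):
    a=np.radians(yaw);return np.round([1e3*(dxy[0]*np.cos(a)+dxy[1]*np.sin(a)),1e3*(dxy[0]*np.sin(a)-dxy[1]*np.cos(a))],1)
def now():
    s=manip.sense();return s['tcp_pos'],s['eef_rot'][2],s
E
python3 - <<'E'
from h import *
p,y,s=now()
d=(np.array([.459,.177])-p[:2])/15
for i in range(15):
    r=-10.65 if i<8 else 0
    print(i,tool(d,y),r); y-=r
E
```

```text
0 [ 32.8 -36.8] -10.65
1 [ 39.  -30.1] -10.65
2 [ 43.9 -22.4] -10.65
3 [ 47.3 -13.9] -10.65
4 [49.1 -4.9] -10.65
5 [49.1  4.2] -10.65
6 [47.5 13.2] -10.65
7 [44.2 21.8] -10.65
8 [39.5 29.6] 0
9 [39.5 29.6] 0
10 [39.5 29.6] 0
11 [39.5 29.6] 0
12 [39.5 29.6] 0
13 [39.5 29.6] 0
14 [39.5 29.6] 0
```

Emit:
carry_out([
  {"claw": 93, "dp": [32.8, -36.8, 0], "roll": -10.65},
  {"dp": [39, -30.1, 0], "roll": -10.65},
  {"dp": [43.9, -22.4, 0], "roll": -10.65},
  {"dp": [47.3, -13.9, 0], "roll": -10.65},
  {"dp": [49.1, -4.9, 0], "roll": -10.65},
])

```text
$.steps[1]: bad value
```

Emit:
carry_out([
  {"dp": [49.1, 4.2, 0], "roll": -10.65},
  {"dp": [47.5, 13.2, 0], "roll": -10.65},
  {"dp": [44.2, 21.8, 0], "roll": -10.65},
  {"dp": [39.5, 29.6, 0]},
  {"dp": [39.5, 29.6, 0]},
])

```text
$.steps[0]: bad value
```

Emit:
carry_out([
  {"dp": [39.5, 29.6, 0]},
  {"dp": [39.5, 29.6, 0]},
  {"dp": [39.5, 29.6, 20]},
  {"dp": [39.5, 29.6, 20]},
  {"dp": [39.5, 29.6, 20]},
])

```text
$.steps[0]: bad value
```

Emit:
carry_out([
  {"claw": 93, "dp": [32.8, -36.8, 0], "roll": -10.65},
  {"claw": 93, "dp": [39, -30.1, 0], "roll": -10.65},
  {"claw": 93, "dp": [43.9, -22.4, 0], "roll": -10.65},
  {"claw": 93, "dp": [47.3, -13.9, 0], "roll": -10.65},
  {"claw": 93, "dp": [49.1, -4.9, 0], "roll": -10.65},
])

```text
t: 0.72
tcp_pos: [0.2831, -0.2825, 0.2184]
eef_rot: [-180.0, -0.0, 74.3]
wrist_force: [0.4, -0.2, 1.0]
opening: 1.0
finger_force: 0.0
```

Emit:
carry_out([
  {"claw": 93, "dp": [49.1, 4.2, 0], "roll": -10.65},
  {"claw": 93, "dp": [47.5, 13.2, 0], "roll": -10.65},
  {"claw": 93, "dp": [44.2, 21.8, 0], "roll": -10.65},
  {"claw": 93, "dp": [39.5, 29.6, 0], "roll": 0},
  {"claw": 93, "dp": [39.5, 29.6, 0], "roll": 0},
])

```text
t: 1.35
tcp_pos: [0.3711, -0.0523, 0.2186]
eef_rot: [180.0, 0.0, 105.9]
wrist_force: [0.8, -0.8, -0.2]
opening: 0.998
finger_force: 0.0
```

Emit:
carry_out([
  {"claw": 93, "dp": [39.5, 29.6, 0], "roll": 0},
  {"claw": 93, "dp": [39.5, 29.6, 0], "roll": 0},
  {"claw": 93, "dp": [39.5, 29.6, 20], "roll": 0},
  {"claw": 93, "dp": [39.5, 29.6, 20], "roll": 0},
  {"claw": 60, "dp": [39.5, 29.6, 20], "roll": 0},
])

```text
t: 1.98
tcp_pos: [0.4592, 0.1783, 0.1578]
eef_rot: [-180.0, 0.0, 105.9]
wrist_force: [-0.1, 0.2, 1.2]
opening: 0.937
finger_force: 0.0
```

```bash
python3 - <<'E'
from h import *
p,y,s=now();print(p,y,s['joints'],tool(np.array([.459,.177])-p[:2],y),s['wrist_force'])
a=manip.grab_frame("top");b=manip.grab_frame("side")
cv2.imwrite("pics/t1.png",a[:,:,::-1]);cv2.imwrite("pics/s1.png",b[:,:,::-1])
c=lambda im,y,x,h,w,f:cv2.resize(im[y:y+h,x:x+w,::-1],None,fx=f,fy=f,interpolation=cv2.INTER_CUBIC)
cv2.imwrite("pics/c3.png",np.hstack([c(a,170,160,100,100,4),c(b,190,200,100,100,4)]))
E
```

```text
[0.4592339  0.17831237 0.15783579] 105.94679099605227 [ 8.23105395e+00  1.19198732e+01  1.00778575e+02 -1.19953685e-02
  6.73060633e+01 -7.71110816e+00] [-1.2 -0.6] [-0.07781827  0.16022412  1.17259254]
```

View pics/c3.png

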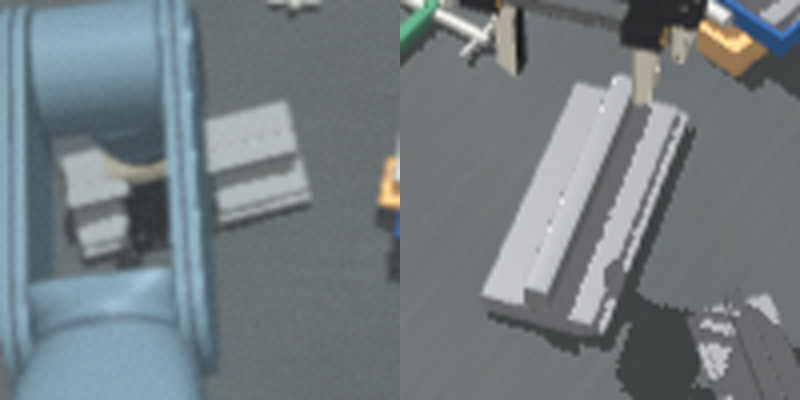

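The crop shows the open fingers straddling the rib line of the long plank. I'll lower and grip.

Emit:
carry_out([
  {"claw": 60, "dp": [-1.2, -0.6, 50], "roll": 0},
  {"claw": 60, "dp": [0, 0, 50], "roll": 0},
  {"claw": 60, "dp": [0, 0, 20], "roll": 0},
  {"claw": 60, "dp": [0, 0, 10], "roll": 0},
  {"claw": 60, "dp": [0, 0, 0], "roll": 0},
])

```text
t: 2.7
tcp_pos: [0.4587, 0.1749, 0.0287]
eef_rot: [-180.0, -0.0, 105.9]
wrist_force: [-0.2, -0.2, -0.7]
opening: 0.641
finger_force: 0.0
```

Emit:
carry_out([
  {"claw": 10, "dp": [0, 0, 0], "roll": 0},
  {"claw": 10, "dp": [0, 0, 0], "roll": 0},
  {"claw": 10, "dp": [0, 0, 0], "roll": 0},
  {"claw": 10, "dp": [0, 0, 0], "roll": 0},
  {"claw": 10, "dp": [0, 0, 0], "roll": 0},
], squeeze=20)

```text
t: 3.32
tcp_pos: [0.4594, 0.1755, 0.029]
eef_rot: [179.9, 0.0, 105.9]
wrist_force: [0.5, 0.2, 1.2]
opening: 0.21
finger_force: 20.0
```

Emit:
carry_out([
  {"claw": 10, "dp": [0, 0, -10], "roll": 0},
  {"claw": 10, "dp": [0, 0, -30], "roll": 0},
  {"claw": 10, "dp": [0, 0, -40], "roll": 0},
  {"claw": 10, "dp": [0, 0, -30], "roll": 0},
  {"claw": 10, "dp": [0, 0, 0], "roll": 0},
])

```text
t: 3.95
tcp_pos: [0.4601, 0.1756, 0.1407]
eef_rot: [179.7, 0.0, 105.9]
wrist_force: [0.1, 0.2, -5.2]
opening: 0.215
finger_force: 20.0
```

```bash
python3 - <<'E'
from h import *
p,y,s=now();print(p,y,s['wrist_force'],s['ft_torque'])
d=(np.array([.6166,-.171])-p[:2])/10
for i in range(10):
    r=8.5 if i<3 else 0
    print(i,tool(d,y),r); y-=r
E
```

```text
[0.46005215 0.17556552 0.14067301] 105.93684174008189 [ 0.14858429  0.19575082 -5.18114477] [ 0.03138214 -0.14100441 -0.01665918]
0 [-37.6   5.5] 8.5
1 [-36.4  11. ] 8.5
2 [-34.4  16.3] 8.5
3 [-31.6  21.2] 0
4 [-31.6  21.2] 0
5 [-31.6  21.2] 0
6 [-31.6  21.2] 0
7 [-31.6  21.2] 0
8 [-31.6  21.2] 0
9 [-31.6  21.2] 0
```

Emit:
carry_out([
  {"claw": 10, "dp": [-37.6, 5.5, 0], "roll": 8.5},
  {"claw": 10, "dp": [-36.4, 11, 0], "roll": 8.5},
  {"claw": 10, "dp": [-34.4, 16.3, 0], "roll": 8.5},
  {"claw": 10, "dp": [-31.6, 21.2, 0], "roll": 0},
  {"claw": 10, "dp": [-31.6, 21.2, 0], "roll": 0},
])

```text
t: 4.58
tcp_pos: [0.5358, 0.0011, 0.1364]
eef_rot: [-179.8, -0.0, 80.4]
wrist_force: [0.2, 0.2, -3.9]
opening: 0.213
finger_force: 20.0
```

Emit:
carry_out([
  {"claw": 10, "dp": [-31.6, 21.2, 0], "roll": 0},
  {"claw": 10, "dp": [-31.6, 21.2, 0], "roll": 0},
  {"claw": 10, "dp": [-31.6, 21.2, 0], "roll": 0},
  {"claw": 10, "dp": [-31.6, 21.2, 0], "roll": 0},
  {"claw": 10, "dp": [-31.6, 21.2, 0], "roll": 0},
])

```text
t: 5.2
tcp_pos: [0.6142, -0.172, 0.1358]
eef_rot: [-179.7, -0.1, 80.4]
wrist_force: [0.2, -0.4, -4.1]
opening: 0.212
finger_force: 20.0
```

Emit:
carry_out([
  {"claw": 10, "dp": [0, 0, 10], "roll": 0},
  {"claw": 10, "dp": [0, 0, 20], "roll": 0},
  {"claw": 10, "dp": [0, 0, 10], "roll": 0},
  {"claw": 10, "dp": [0, 0, 0], "roll": 0},
  {"claw": 10, "dp": [0, 0, 0], "roll": 0},
])

```text
t: 5.82
tcp_pos: [0.6154, -0.1712, 0.099]
eef_rot: [180.0, 0.0, 80.5]
wrist_force: [0.4, -0.2, -3.1]
opening: 0.214
finger_force: 20.0
```

```bash
python3 - <<'E'
from h import *
p,y,s=now();print(p,y,s['wrist_force'],s['joints'])
a=manip.grab_frame("top");b=manip.grab_frame("side")
cv2.imwrite("pics/t2.png",a[:,:,::-1]);cv2.imwrite("pics/s2.png",b[:,:,::-1])
c=lambda im,y,x,h,w,f:cv2.resize(im[y:y+h,x:x+w,::-1],None,fx=f,fy=f,interpolation=cv2.INTER_CUBIC)
cv2.imwrite("pics/c4.png",np.hstack([c(a,140,250,120,100,4),c(b,95,225,120,100,4)]))
E
```

```text
[ 0.61544681 -0.17119422  0.09900306] 80.45656612431314 [ 0.39357529 -0.22658692 -3.06440472] [-2.55340036e+01  2.92022004e+01  8.38744400e+01  2.15440890e-03
  6.68961028e+01 -1.59914159e+01]
```

View pics/c4.png

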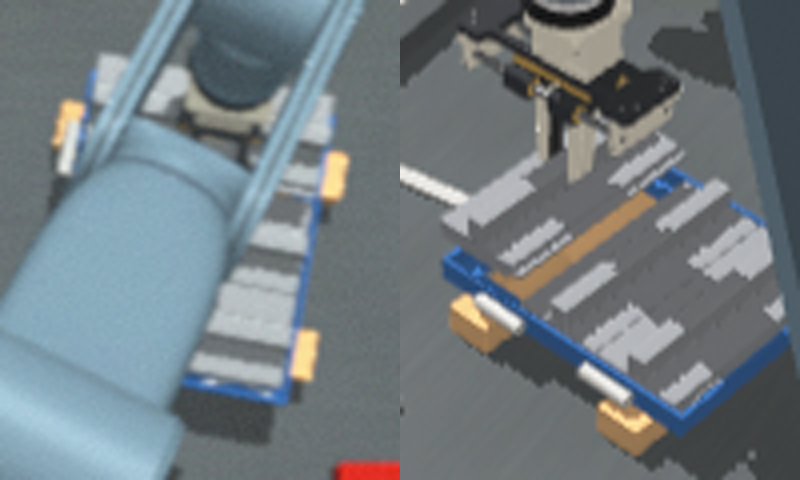

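```bash
python3 - <<'E'
from h import *
np.set_printoptions(precision=4,suppress=True)
c=lambda P:(np.array(P,float)+.5)/4-.5+[250,140]
cs=lambda P:(np.array(P,float)+.5)/4-.5+[225,95]
a=np.radians(-9.6);R=np.array([[np.cos(a),-np.sin(a)],[np.sin(a),np.cos(a)]]);o=np.array([.520,-.1545])
P=plane("top",c([(97,54),(336,97)]),.089);print(P,(P[:,:2]-o)@R,np.linalg.norm(P[0]-P[1]))
P=plane("side",cs([(43,218),(262,137)]),.089);print((P[:,:2]-o)@R)
p,y,s=now();print("tcp in frame",(p[:2]-o)@R)
# frame left/right rim outside edges seen in the same pics, rim z .045
P=plane("top",c([(287,402),(326,205)]),.045);print((P[:,:2]-o)@R)
P=plane("side",cs([(43,257),(683,408)]),.045);print((P[:,:2]-o)@R)
E
```

```text
[[ 0.6752 -0.0668  0.089 ]
 [ 0.6404 -0.2833  0.089 ]] [[ 0.1384  0.1124]
 [ 0.1402 -0.1069]] 0.21926520235291871
[[ 0.1359  0.109 ]
 [ 0.0706 -0.0992]]
tcp in frame [ 0.0973 -0.0008]
[[-0.1346 -0.1139]
 [ 0.05   -0.1196]]
[[ 0.1361  0.1108]
 [-0.361  -0.1149]]
```

Emit:
carry_out([
  {"claw": 10, "dp": [-1.3, 1, 8], "roll": 0},
  {"claw": 10, "dp": [0, 0, 8], "roll": 0},
  {"claw": 10, "dp": [0, 0, 2], "roll": 0},
  {"claw": 10, "dp": [0, 0, 2], "roll": 0},
  {"claw": 10, "dp": [0, 0, 0], "roll": 0},
], squeeze=14)

```text
t: 6.55
tcp_pos: [0.614, -0.1728, 0.08]
eef_rot: [-179.8, 0.0, 80.4]
wrist_force: [-10.7, 0.9, 11.0]
opening: 0.223
finger_force: 14.3
```

Emit:
carry_out([
  {"claw": 10, "dp": [0, 0, 2], "roll": 0},
  {"claw": 10, "dp": [0, 0, 2], "roll": 0},
  {"claw": 10, "dp": [0, 0, 0], "roll": 0},
])

```text
t: 6.92
tcp_pos: [0.6123, -0.1724, 0.0757]
eef_rot: [-179.6, 0.0, 80.5]
wrist_force: [-13.8, 2.1, 13.7]
opening: 0.24
finger_force: 14.7
```

Emit:
carry_out([
  {"claw": 10, "dp": [0, 0, -4], "roll": 0},
  {"claw": 10, "dp": [0, 5, 0], "roll": 0},
  {"claw": 10, "dp": [0, 0, 2], "roll": 0},
  {"claw": 10, "dp": [0, -1, 2], "roll": 0},
  {"claw": 10, "dp": [0, 0, 0], "roll": 0},
])

```text
t: 7.55
tcp_pos: [0.6173, -0.1732, 0.0764]
eef_rot: [-179.7, 0.0, 80.5]
wrist_force: [-13.4, 2.6, 15.5]
opening: 0.243
finger_force: 14.7
```

```bash
cat >>h.py <<'E'
A=np.radians(-9.6);RF=np.array([[np.cos(A),-np.sin(A)],[np.sin(A),np.cos(A)]]);OF=np.array([.520,-.1545])
def st():
    p,y,s=now();f=s['wrist_force'];print("t",s['t'],"frame mm",((p[:2]-OF)@RF*1e3).round(1),"z",(p[2]*1e3).round(1),"F frame",(f[:2]@RF).round(1),f[2].round(1),"open",round(s['opening']*93,1),"tq",s['ft_torque'].round(2))
E
python3 - <<'E'
from h import *
st()
b=manip.grab_frame("side")
cv2.imwrite("pics/c5.png",cv2.resize(b[105:205,225:345,::-1],None,fx=5,fy=5,interpolation=cv2.INTER_CUBIC))
E
```

```text
t 7.55 frame mm [99.  -2.2] z 76.4 F frame [-13.7   0.3] 15.5 open 22.6 tq [0.51 2.29 0.03]
```

View pics/c5.png

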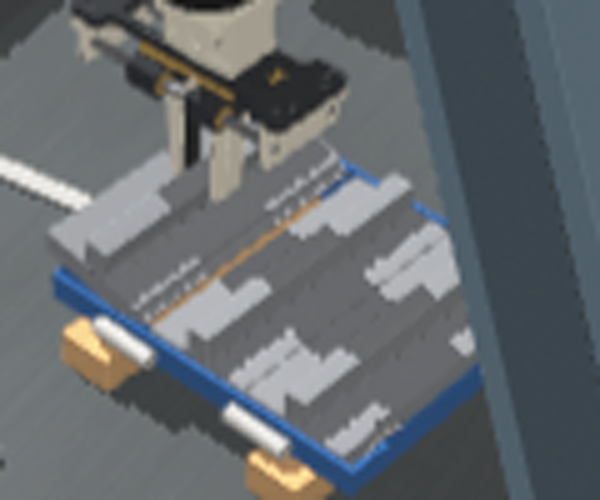

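Emit:
carry_out([
  {"claw": 10, "dp": [0, -1, 1], "roll": 0},
  {"claw": 10, "dp": [0, -1, 1], "roll": 0},
  {"claw": 10, "dp": [0, -1, 1], "roll": 0},
  {"claw": 10, "dp": [0, 0, 1], "roll": 0},
  {"claw": 10, "dp": [0, 0, 0], "roll": 0},
], squeeze=10)

```text
t: 8.22
tcp_pos: [0.6146, -0.1728, 0.0715]
eef_rot: [-179.7, 0.0, 80.4]
wrist_force: [-11.2, 1.3, 9.9]
opening: 0.273
finger_force: 11.0
```

```bash
python3 - <<'E'
from h import *
st()
E
```

```text
t 8.225 frame mm [96.4 -2.2] z 71.5 F frame [-11.3  -0.6] 9.9 open 25.4 tq [0.31 1.74 0.02]
```

```bash
python3 - <<'E'
from h import *
b=manip.grab_frame("side")
cv2.imwrite("pics/c6.png",cv2.resize(b[132:182,225:285,::-1],None,fx=12,fy=12,interpolation=cv2.INTER_CUBIC))
E
```

```text
(no output)
```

View pics/c6.png

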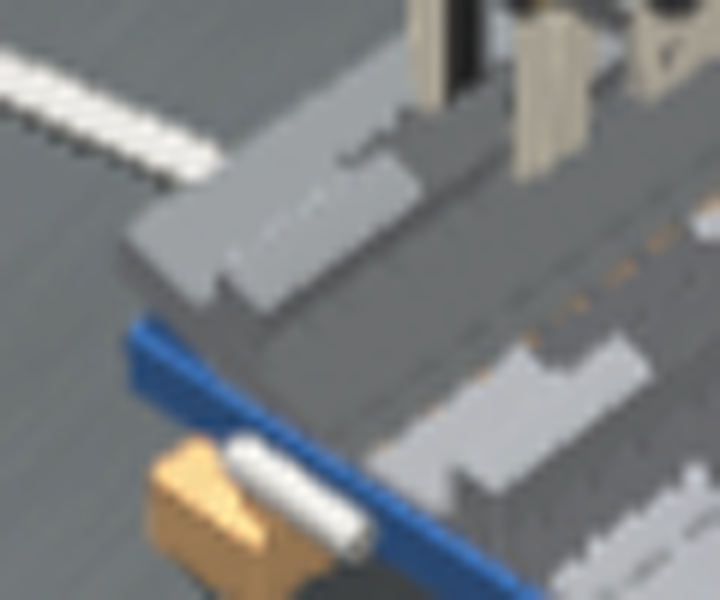

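```bash
python3 - <<'E'
from h import *
c=lambda P:(np.array(P,float)+.5)/12-.5+[225,132]
n3=np.array([*RF[:,1],0])
def vert(px,yf):
    o,d=ray("side",c(px));o=o-np.array([*OF,0]);s=(yf-o@n3)/(d@n3);X=o+d*s[:,None]
    return np.c_[X[:,:2]@RF,X[:,2]]*1e3
print("free top, rib +x top, rib -x top",vert([(128,237),(218,280),(268,312)],.107).round(1))
print("rim corner (135,114,22)",vert([(140,318)],.114).round(1))
print("run lip top end at y=107 (49,107,22)",vert([(368,468)],.107).round(1))
print("rim pts",vert([(250,410),(400,508)],.114).round(1))
E
```

```text
free top, rib +x top, rib -x top [[139.3 107.   75.7]
 [103.3 107.   81.8]
 [ 83.8 107.   82. ]]
rim corner (135,114,22) [[128.4 114.   56. ]]
run lip top end at y=107 (49,107,22) [[ 45.5 107.   46.9]]
rim pts [[ 84.8 114.   48.4]
 [ 26.6 114.   49. ]]
```

Measured tilt is about 0.32 rad. The tongue tip is near frame x 53 and about 11 mm above the frame's base, just over the lower lip. I'll lower a little more, then slide in.

Emit:
carry_out([
  {"claw": 10, "dp": [0, -1.5, 1], "roll": 0},
  {"claw": 10, "dp": [0, -0.5, 1], "roll": 0},
  {"claw": 10, "dp": [0, -1, 0], "roll": 0},
  {"claw": 10, "dp": [0, -1, 0], "roll": 0},
  {"claw": 10, "dp": [0, 0, 0], "roll": 0},
])

```text
t: 8.9
tcp_pos: [0.6138, -0.1727, 0.0703]
eef_rot: [179.9, 0.0, 80.4]
wrist_force: [-3.3, 1.2, 7.7]
opening: 0.277
finger_force: 11.4
```

```bash
python3 - <<'E'
from h import *
st()
E
```

```text
t 8.9 frame mm [95.5 -2.3] z 70.3 F frame [-3.5  0.6] 7.7 open 25.8 tq [0.16 0.32 0.02]
```

Emit:
carry_out([
  {"claw": 10, "dp": [0, -1.5, 0], "roll": 0},
  {"claw": 10, "dp": [0, -1.5, 0], "roll": 0},
  {"claw": 10, "dp": [0, 0, 0], "roll": 0},
], squeeze=14)

```text
t: 9.28
tcp_pos: [0.6107, -0.1723, 0.0691]
eef_rot: [179.9, 0.0, 80.4]
wrist_force: [0.5, -0.1, 3.9]
opening: 0.272
finger_force: 14.5
```

Emit:
carry_out([
  {"claw": 10, "dp": [0, -1.5, 0], "roll": 0},
  {"claw": 10, "dp": [0, -1.5, 0], "roll": 0},
  {"claw": 10, "dp": [0, 0, 0], "roll": 0},
])

```text
t: 9.65
tcp_pos: [0.6094, -0.1721, 0.069]
eef_rot: [179.7, 0.0, 80.4]
wrist_force: [6.9, -1.1, -0.9]
opening: 0.273
finger_force: 13.3
```

```bash
python3 - <<'E'
from h import *
st()
E
```

```text
t 9.65 frame mm [91.1 -2.5] z 69.0 F frame [7.  0.1] -0.9 open 25.4 tq [-0.29 -1.46 -0.07]
```

Emit:
carry_out([
  {"claw": 10, "dp": [0, 2, 0], "roll": 0},
  {"claw": 10, "dp": [0, 0, -1.5], "roll": 0},
  {"claw": 10, "dp": [0, -2, 0], "roll": 0},
  {"claw": 10, "dp": [0, -1, 0], "roll": 0},
  {"claw": 10, "dp": [0, 0, 0], "roll": 0},
])

```text
t: 10.28
tcp_pos: [0.608, -0.1717, 0.0701]
eef_rot: [179.8, 0.0, 80.4]
wrist_force: [8.2, -1.3, -2.8]
opening: 0.278
finger_force: 13.8
```

```bash
python3 - <<'E'
from h import *
st()
b=manip.grab_frame("side");cv2.imwrite("pics/s3.png",b[:,:,::-1])
E
```

```text
t 10.275 frame mm [89.6 -2.3] z 70.1 F frame [8.3 0. ] -2.8 open 25.9 tq [-0.4  -1.8  -0.07]
```

```bash
python3 - <<'E'
from h import *
b=cv2.imread("pics/s3.png")
cv2.imwrite("pics/c7.png",cv2.resize(b[135:185,230:296],None,fx=12,fy=12,interpolation=cv2.INTER_CUBIC))
E
```

```text
(no output)
```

View pics/c7.png

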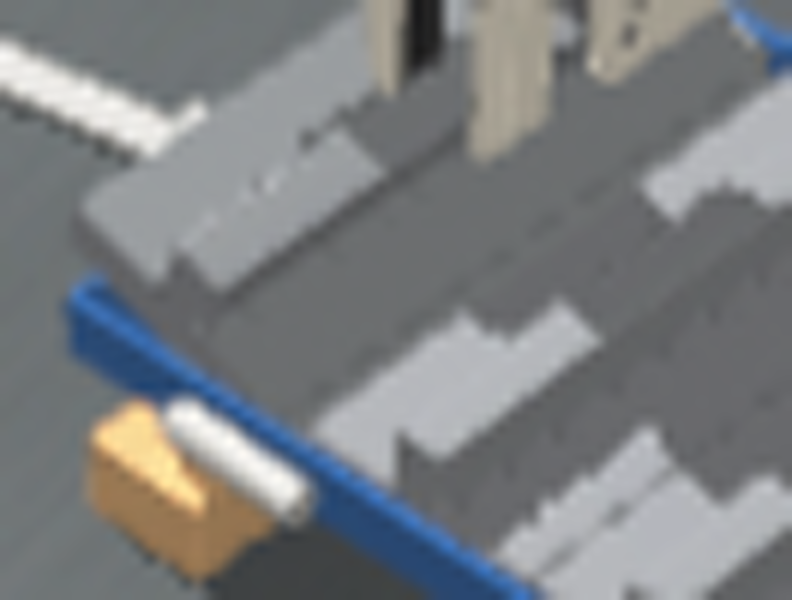

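```bash
python3 - <<'E'
from h import *
n3=np.array([*RF[:,1],0])
def vert(px,yf,c):
    o,d=ray("side",c(px));o=o-np.array([*OF,0]);s=(yf-o@n3)/(d@n3);X=o+d*s[:,None]
    return (np.c_[X[:,:2]@RF,X[:,2]]*1e3).round(1)
c7=lambda P:(np.array(P,float)+.5)/12-.5+[230,135]
c6=lambda P:(np.array(P,float)+.5)/12-.5+[225,132]
print("now free top, rib-x top, lip end, run rib bottom corner",vert([(82,212),(222,293),(315,428),(440,458)],.107,c7))
print("before lip end, run rib corner",vert([(368,462),(492,491)],.107,c6))
# run shift via phase correlation of patch on run, reference s2.png
a=cv2.imread("pics/s2.png",0).astype(np.float32);b=cv2.imread("pics/s3.png",0).astype(np.float32)
for y0,y1,x0,x1 in((165,200,262,310),(160,200,255,300)):
    w=cv2.createHanningWindow((x1-x0,y1-y0),cv2.CV_32F);print(cv2.phaseCorrelate(a[y0:y1,x0:x1].copy(),b[y0:y1,x0:x1].copy(),w))
E
```

```text
now free top, rib-x top, lip end, run rib bottom corner [[133.7 107.   74.9]
 [ 78.4 107.   79. ]
 [ 42.8 107.   50.2]
 [ -4.2 107.   70.3]]
before lip end, run rib corner [[ 45.5 107.   49.2]
 [ -1.3 107.   69.5]]
((0.32484458670809246, 0.5532855083855388), 1.0893058164252176)
((0.5634358587811086, 0.40730135360472275), 1.035810153219435)
```

The tongue tip measures about 6 mm outside the upper lip and about 1 mm below the lower lip's top, so it is butting against the lower lip's edge. I'll back off, raise and try again.

Emit:
carry_out([
  {"claw": 10, "dp": [0, 5, 0], "roll": 0},
  {"claw": 10, "dp": [0, 0, -1.5], "roll": 0},
  {"claw": 10, "dp": [0, 0, -1], "roll": 0},
  {"claw": 10, "dp": [0, -2, 0], "roll": 0},
  {"claw": 10, "dp": [0, -2, 0], "roll": 0},
])

```text
t: 10.95
tcp_pos: [0.6065, -0.1711, 0.0722]
eef_rot: [-179.9, -0.0, 80.4]
wrist_force: [1.9, -0.8, -5.8]
opening: 0.256
finger_force: 12.8
```

Emit:
carry_out([
  {"claw": 10, "dp": [0, -2, 0], "roll": 0},
  {"claw": 10, "dp": [0, -1, 0], "roll": 0},
  {"claw": 10, "dp": [0, 0, 0], "roll": 0},
])

```text
t: 11.32
tcp_pos: [0.6041, -0.1708, 0.0722]
eef_rot: [-180.0, -0.0, 80.4]
wrist_force: [3.0, 0.3, -7.1]
opening: 0.253
finger_force: 13.4
```

```bash
python3 - <<'E'
from h import *
st()
E
```

```text
t 11.325 frame mm [85.6 -2. ] z 72.2 F frame [2.9 0.8] -7.1 open 23.5 tq [-0.07 -0.71  0.01]
```

Emit:
carry_out([
  {"claw": 10, "dp": [0, -1.5, 0.5], "roll": 0},
  {"claw": 10, "dp": [0, -1.5, 0], "roll": 0},
  {"claw": 10, "dp": [0, 0, 0], "roll": 0},
])

```text
t: 11.7
tcp_pos: [0.6013, -0.1705, 0.0722]
eef_rot: [180.0, 0.0, 80.4]
wrist_force: [4.6, 0.3, -7.9]
opening: 0.261
finger_force: 13.7
```

Emit:
carry_out([
  {"claw": 10, "dp": [0, -1.5, 0], "roll": 0},
  {"claw": 10, "dp": [0, -1.5, 0], "roll": 0},
  {"claw": 10, "dp": [0, 0, 0], "roll": 0},
])

```text
t: 12.08
tcp_pos: [0.5996, -0.1705, 0.073]
eef_rot: [179.8, 0.0, 80.4]
wrist_force: [6.0, -1.3, -8.3]
opening: 0.264
finger_force: 13.7
```

```bash
python3 - <<'E'
from h import *
st()
E
```

```text
t 12.075 frame mm [81.1 -2.5] z 73.0 F frame [ 6.1 -0.3] -8.3 open 24.5 tq [-0.24 -1.47 -0.03]
```

Emit:
carry_out([
  {"claw": 10, "dp": [0, -1.5, 1], "roll": 0},
  {"claw": 10, "dp": [0, -1.5, 0], "roll": 0},
  {"claw": 10, "dp": [0, -1.5, 0], "roll": 0},
  {"claw": 10, "dp": [0, 0, 0], "roll": 0},
], squeeze=20)

```text
t: 12.58
tcp_pos: [0.5969, -0.17, 0.0729]
eef_rot: [179.6, 0.1, 80.4]
wrist_force: [9.0, -0.2, -5.6]
opening: 0.258
finger_force: 19.4
```

Emit:
carry_out([
  {"claw": 10, "dp": [0, -1.5, 0], "roll": 0},
  {"claw": 10, "dp": [0, -1.5, 0], "roll": 0},
  {"claw": 10, "dp": [0, 0, 0], "roll": 0},
])

```text
t: 12.95
tcp_pos: [0.5948, -0.1697, 0.0732]
eef_rot: [179.5, 0.1, 80.4]
wrist_force: [11.8, -0.6, -6.1]
opening: 0.255
finger_force: 19.8
```

```bash
python3 - <<'E'
from h import *
st()
b=manip.grab_frame("side");cv2.imwrite("pics/s4.png",b[:,:,::-1])
E
```

```text
t 12.95 frame mm [76.3 -2.5] z 73.2 F frame [11.7  1.4] -6.1 open 23.7 tq [-0.16 -2.45 -0.03]
```

Emit:
carry_out([
  {"claw": 10, "dp": [0, -1.5, 0], "roll": 0},
  {"claw": 10, "dp": [0, -1.5, 0], "roll": 0},
  {"claw": 10, "dp": [0, 0, 0], "roll": 0},
], squeeze=25)

```text
t: 13.38
tcp_pos: [0.5927, -0.1693, 0.0734]
eef_rot: [179.4, 0.1, 80.4]
wrist_force: [13.7, -0.3, -7.4]
opening: 0.256
finger_force: 24.8
```

Emit:
carry_out([
  {"claw": 10, "dp": [0, -1, 0], "roll": 0},
  {"claw": 10, "dp": [0, -1, 0], "roll": 0},
  {"claw": 10, "dp": [0, 0, 0], "roll": 0},
])

```text
t: 13.75
tcp_pos: [0.5913, -0.1691, 0.0737]
eef_rot: [179.3, 0.1, 80.4]
wrist_force: [14.8, -1.0, -6.8]
opening: 0.258
finger_force: 25.0
```

```bash
python3 - <<'E'
from h import *
st()
b=manip.grab_frame("side");cv2.imwrite("pics/s5.png",b[:,:,::-1])
a=cv2.imread("pics/s2.png",0).astype(np.float32)
for n in("s3","s4","s5"):
  b=cv2.imread(f"pics/{n}.png",0).astype(np.float32)
  y0,y1,x0,x1=172,200,268,310
  w=cv2.createHanningWindow((x1-x0,y1-y0),cv2.CV_32F);print(n,cv2.phaseCorrelate(a[y0:y1,x0:x1].copy(),b[y0:y1,x0:x1].copy(),w))
E
```

```text
t 13.75 frame mm [72.7 -2.5] z 73.7 F frame [14.8  1.5] -6.8 open 24.0 tq [-0.21 -3.11 -0.02]
s3 ((0.8587683338831091, 0.4629328439358069), 1.0654100107263635)
s4 ((1.6573377456240657, 0.5016850296729825), 1.1775363554777922)
s5 ((2.1595140935164636, 1.2924888905822112), 1.0316841111359774)
```

Emit:
carry_out([
  {"claw": 10, "dp": [0, -1, 0], "roll": 0},
  {"claw": 10, "dp": [0, -1, 0], "roll": 0},
  {"claw": 10, "dp": [0, 0, 0], "roll": 0},
])

```text
t: 14.18
tcp_pos: [0.5906, -0.1691, 0.0745]
eef_rot: [179.1, 0.1, 80.4]
wrist_force: [15.8, -0.2, -4.9]
opening: 0.254
finger_force: 25.1
```

Emit:
carry_out([
  {"claw": 10, "dp": [0, -1, 0], "roll": 0},
  {"claw": 10, "dp": [0, -1, 0], "roll": 0},
  {"claw": 10, "dp": [0, 0, 0], "roll": 0},
])

```text
t: 14.55
tcp_pos: [0.5899, -0.169, 0.0754]
eef_rot: [179.0, 0.1, 80.4]
wrist_force: [18.2, -0.1, -3.7]
opening: 0.26
finger_force: 25.2
```

Emit:
carry_out([
  {"claw": 10, "dp": [0, 0, 1.5], "roll": 0},
  {"claw": 10, "dp": [0, 0, 1.5], "roll": 0},
  {"claw": 10, "dp": [0, 0, 0], "roll": 0},
])

```text
t: 14.92
tcp_pos: [0.5909, -0.1692, 0.074]
eef_rot: [178.8, 0.1, 80.4]
wrist_force: [16.9, 1.8, 5.8]
opening: 0.256
finger_force: 23.6
```

```bash
python3 - <<'E'
from h import *
st()
E
```

```text
t 14.925 frame mm [72.4 -2.7] z 74.0 F frame [16.4  4.5] 5.8 open 23.8 tq [ 0.19 -3.35  0.06]
```

```bash
python3 - <<'E'
from h import *
a=manip.grab_frame("top");b=manip.grab_frame("side")
cv2.imwrite("pics/t6.png",a[:,:,::-1]);cv2.imwrite("pics/s6.png",b[:,:,::-1])
c=lambda im,y,x,h,w,f:cv2.resize(im[y:y+h,x:x+w,::-1],None,fx=f,fy=f,interpolation=cv2.INTER_CUBIC)
side=c(b,112,228,75,100,8)  # 600 x 800
top=c(a,148,262,40,80,5)    # 200x400
side[:200,400:]=top
cv2.imwrite("pics/c8.png",side)
E
```

```text
(no output)
```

View pics/c8.png

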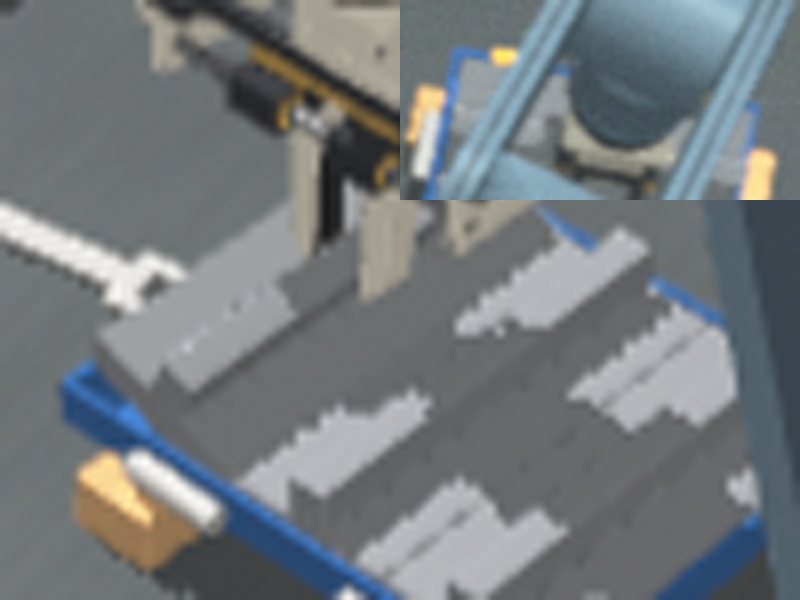

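```bash
python3 - <<'E'
from h import *
n3=np.array([*RF[:,1],0])
def vert(px,yf,c):
    o,d=ray("side",c(px));o=o-np.array([*OF,0]);s=(yf-o@n3)/(d@n3);X=o+d*s[:,None]
    return (np.c_[X[:,:2]@RF,X[:,2]]*1e3).round(1)
c=lambda P:(np.array(P,float)+.5)/8-.5+[228,112]
P=vert([(98,338),(198,390),(164,372),(238,486),(328,497)],.107,c)
print("free top, rib -x, rib +x, lip end, run rib",P)
v=P[0]-P[1];th=np.arctan2(v[2],v[0])+.4288;co,si=np.cos(th),np.sin(th)
print("theta",th,"tip bottom",P[0][0]-94*co+10*si,P[0][2]-94*si-10*co,"free bottom",P[0][0]-2*co+18*si,P[0][2]-2*si-18*co)
ct=lambda P:(np.array([[x-400,y] for x,y in P],float)+.5)/5-.5+[262,148]
for lab,px,z in (("keeper",[(505,57)],.0515),("plank left end",[(462,62),(440,150)],.068),("rim left outer",[(455,48),(430,185)],.048),("rim right outer",[(757,105),(738,185)],.048),("plank right",[(745,100)],.068)):
    Q=plane("top",ct(px),z);print(lab,((Q[:,:2]-OF)@RF*1e3).round(1))
E
```

```text
free top, rib -x, rib +x, lip end, run rib [[117.2 107.   77.9]
 [ 58.6 107.   85.5]
 [ 78.2 107.   83.2]
 [ 35.8 107.   45.1]
 [-14.6 107.   72.9]]
theta 0.2998270701858053 tip bottom 30.347117525865812 40.5827545773508 free bottom 120.60561477128336 60.112313584121836
keeper [[132.8  76.9]]
plank left end [[118.7 107.4]
 [ 50.9 111.1]]
rim left outer [[133.5 114.5]
 [ 28.1 113.6]]
rim right outer [[ 133.4 -112.7]
 [  71.2 -108.5]]
plank right [[ 130.1 -100.9]]
```

Emit:
carry_out([
  {"claw": 10, "dp": [0, 0, 1.5], "roll": 0},
  {"claw": 10, "dp": [0, 0.5, 1.5], "roll": 0},
  {"claw": 10, "dp": [0, 0, 0], "roll": 0},
])

```text
t: 15.4
tcp_pos: [0.5924, -0.1695, 0.0715]
eef_rot: [178.7, 0.2, 80.4]
wrist_force: [19.4, 2.0, 6.0]
opening: 0.25
finger_force: 23.7
```

```bash
python3 - <<'E'
from h import *
st()
E
```

```text
t 15.4 frame mm [73.9 -2.7] z 71.5 F frame [18.8  5.2] 6.0 open 23.3 tq [ 0.25 -3.7   0.14]
```

Emit:
carry_out([
  {"claw": 10, "dp": [0.8, 0.5, 1.5], "roll": 0},
  {"claw": 10, "dp": [0, 0.5, 1.5], "roll": 0},
  {"claw": 10, "dp": [0, 0, 0], "roll": 0},
])

```text
t: 15.78
tcp_pos: [0.594, -0.1697, 0.0686]
eef_rot: [178.6, 0.2, 80.4]
wrist_force: [20.1, -1.0, 6.0]
opening: 0.242
finger_force: 24.0
```

```bash
python3 - <<'E'
from h import *
st()
E
```

```text
t 15.775 frame mm [75.5 -2.7] z 68.6 F frame [19.9  2.4] 6.0 open 22.5 tq [-0.12 -3.9   0.03]
```

Emit:
carry_out([
  {"claw": 10, "dp": [0, 0.7, 1.5], "roll": 0},
  {"claw": 10, "dp": [0, 0.7, 1.5], "roll": 0},
  {"claw": 10, "dp": [0, 0, 0], "roll": 0},
])

```text
t: 16.15
tcp_pos: [0.5955, -0.1699, 0.0654]
eef_rot: [178.6, 0.2, 80.4]
wrist_force: [20.6, -1.0, 4.0]
opening: 0.23
finger_force: 24.3
```

```bash
python3 - <<'E'
from h import *
st()
E
```

```text
t 16.15 frame mm [77.  -2.6] z 65.4 F frame [20.5  2.4] 4.0 open 21.4 tq [-0.16 -4.02  0.09]
```

Emit:
carry_out([
  {"claw": 10, "dp": [0, 0.7, 1.5], "roll": 0},
  {"claw": 10, "dp": [0, 0.5, 1.5], "roll": 0},
  {"claw": 10, "dp": [0, 0, 0], "roll": 0},
])

```text
t: 16.52
tcp_pos: [0.5969, -0.1702, 0.0622]
eef_rot: [178.6, 0.2, 80.4]
wrist_force: [21.8, -0.7, 1.9]
opening: 0.224
finger_force: 24.6
```

```bash
python3 - <<'E'
from h import *
st()
E
```

```text
t 16.525 frame mm [78.4 -2.7] z 62.2 F frame [21.6  2.9] 1.9 open 20.9 tq [-0.18 -4.21  0.06]
```

Emit:
carry_out([
  {"claw": 10, "dp": [0, 1, 1.5], "roll": 0},
  {"claw": 10, "dp": [0, 0.7, 1.5], "roll": 0},
  {"claw": 10, "dp": [0, 0, 0], "roll": 0},
])

```text
t: 16.9
tcp_pos: [0.5981, -0.1704, 0.0588]
eef_rot: [178.7, 0.2, 80.4]
wrist_force: [22.7, -0.9, -0.3]
opening: 0.213
finger_force: 24.8
```

```bash
python3 - <<'E'
from h import *
st()
E
```

```text
t 16.9 frame mm [79.7 -2.6] z 58.8 F frame [22.5  2.9] -0.3 open 19.8 tq [-0.24 -4.13  0.02]
```

Emit:
carry_out([
  {"claw": 10, "dp": [0, 0.7, 1], "roll": 0},
  {"claw": 10, "dp": [0, 0.3, 1], "roll": 0},
  {"claw": 10, "dp": [0, 0, 0], "roll": 0},
])

```text
t: 17.27
tcp_pos: [0.5988, -0.1705, 0.057]
eef_rot: [178.7, 0.2, 80.4]
wrist_force: [20.8, -1.4, 2.4]
opening: 0.215
finger_force: 25.0
```

```bash
python3 - <<'E'
from h import *
st()
E
```

```text
t 17.275 frame mm [80.4 -2.7] z 57.0 F frame [20.7  2. ] 2.4 open 20.0 tq [-0.2  -3.83 -0.02]
```

Emit:
carry_out([
  {"claw": 10, "dp": [0, 0, 1], "roll": 0},
  {"claw": 10, "dp": [0, 0, 1], "roll": 0},
  {"claw": 10, "dp": [0, 0, 0], "roll": 0},
])

```text
t: 17.65
tcp_pos: [0.5989, -0.1707, 0.0558]
eef_rot: [178.7, 0.2, 80.4]
wrist_force: [19.0, -0.8, 6.8]
opening: 0.212
finger_force: 25.0
```

```bash
python3 - <<'E'
from h import *
st()
E
```

```text
t 17.65 frame mm [80.5 -2.8] z 55.8 F frame [18.9  2.3] 6.8 open 19.7 tq [-0.05 -3.43  0.02]
```

Emit:
carry_out([
  {"claw": 10, "dp": [0, 0, 1], "roll": 0},
  {"claw": 10, "dp": [0, 0, 1], "roll": 0},
  {"claw": 10, "dp": [0, 0, 0], "roll": 0},
])

```text
t: 18.02
tcp_pos: [0.5993, -0.1708, 0.0553]
eef_rot: [178.6, 0.2, 80.4]
wrist_force: [17.1, 0.7, 15.7]
opening: 0.212
finger_force: 25.0
```

```bash
python3 - <<'E'
from h import *
st()
n3=np.array([*RF[:,1],0])
b=manip.grab_frame("side");cv2.imwrite("pics/s7.png",b[:,:,::-1])
# free-edge top corner vs rim corner: brightness along the image line over plank left end (numbers only)
g=cv2.cvtColor(b,cv2.COLOR_RGB2HSV)
for r in range(148,172,2): print(r,' '.join(f"{'B' if 100<h<130 and s>110 else ('Y' if 15<h<40 and s>110 else '.')}{v:3d}" for h,s,v in g[r,232:262].tolist()))
E
```

```text
t 18.025 frame mm [80.9 -2.8] z 55.3 F frame [16.8  3.5] 15.7 open 19.7 tq [ 0.11 -2.86  0.08]
148 .118 .119 .120 .121 .119 .118 .116 .115 . 99 .198 .244 .234 .227 .157 . 91 . 86 . 87 . 90 .125 B173 B189 B155 .140 .175 .186 .186 .185 .178 .168 .136
150 .119 .119 .118 .118 .116 .116 .117 .117 .117 .122 .134 .178 .235 .246 .253 Y241 .148 B177 B155 .140 .164 .186 .186 .186 .186 .187 .188 .189 .185 .134
152 .118 .118 .116 .115 .116 .117 .116 .117 .118 .148 .193 Y233 Y254 Y248 Y245 Y200 .129 .142 .187 .188 .188 .187 .187 .187 .190 .189 .187 .186 .186 .173
154 .117 .116 .115 .117 .116 .116 .118 .117 .138 Y243 Y247 Y247 Y200 .100 .142 .188 .188 .188 .187 .188 .187 .190 .189 .187 .187 .185 .181 .166 .116 .100
156 .115 .117 .114 .115 .117 .118 .127 .154 B167 B171 .120 .142 .188 .187 .188 .188 .188 .189 .190 .189 .188 .187 .186 .185 .173 .124 .101 . 99 .100 . 99
158 .115 .115 .115 .119 .144 B167 B189 B161 .165 .188 .188 .188 .188 .188 .188 .190 .189 .189 .187 .186 .186 .176 .141 .101 .100 .100 .100 .101 .100 .104
160 .116 .118 .115 .118 B155 B178 B156 .136 .154 .178 .188 .188 .188 .184 .108 .147 .174 .185 .173 .157 .106 .101 .100 .100 .100 .101 .105 .108 .107 .108
162 .117 .118 .118 .116 B116 B117 B120 B154 B172 .148 .135 .153 .174 .184 .105 .102 .101 .101 . 99 . 99 .100 .101 .102 .106 . 99 .106 .106 .108 .108 .110
164 .118 .118 .116 .115 B116 B116 B116 B116 B114 B117 B154 B173 .149 .121 .116 .100 .101 .103 .100 .102 .108 .100 .108 .107 .108 .108 .110 .140 .188 .189
166 .115 .114 .115 .116 .116 .115 .117 B118 B115 B115 B116 B116 B119 B155 B174 .147 .119 .103 .104 .107 .108 .108 .108 .108 .110 .140 .188 .188 .188 .187
168 .118 .118 .116 .115 .117 .118 .117 .116 .140 .164 .126 .125 .161 .180 .160 B125 B155 B174 .147 .120 .107 .109 .140 .188 .188 .188 .188 .188 .188 .188
170 .118 .118 .117 .117 .117 .126 .203 .237 .248 .249 .247 .205 .199 .225 .238 .236 .203 .158 B122 B153 B172 .147 .135 .170 .182 .188 .188 .188 .188 .188
```

```bash
python3 - <<'E'
from h import *
def f(px,z):
    Q=plane("side",px,z);return ((Q[:,:2]-OF)@RF*1e3).round(1).tolist()
for z in(.046,.048,.050): print(z,"rim corner",f([(236,158.5)],z),"plank corner",f([(239.5,158.3)],z),"free edge mid-left",f([(246.5,154),(250,152)],z), "rim inner/outer row148",f([(253,148),(256,148)],z))
E
```

```text
0.046 rim corner [[135.1, 108.7]] plank corner [[127.0, 99.7]] free edge mid-left [[124.7, 67.5], [123.0, 51.7]] rim inner/outer row148 [[129.8, 29.3], [122.1, 22.1]]
0.048 rim corner [[133.5, 110.2]] plank corner [[125.5, 101.2]] free edge mid-left [[123.1, 69.0], [121.4, 53.2]] rim inner/outer row148 [[128.2, 30.9], [120.5, 23.7]]
0.05 rim corner [[131.9, 111.7]] plank corner [[123.9, 102.7]] free edge mid-left [[121.6, 70.5], [119.9, 54.8]] rim inner/outer row148 [[126.7, 32.6], [119.0, 25.3]]
```

Emit:
carry_out([
  {"claw": 10, "dp": [0, 1, -0.7], "roll": 0},
  {"claw": 10, "dp": [0, 1, 0], "roll": 0},
  {"claw": 10, "dp": [0, 0, 0], "roll": 0},
])

```text
t: 18.45
tcp_pos: [0.5994, -0.1708, 0.0551]
eef_rot: [178.8, 0.2, 80.4]
wrist_force: [13.3, 0.2, 15.6]
opening: 0.214
finger_force: 25.1
```

Emit:
carry_out([
  {"claw": 10, "dp": [0, 1, 0], "roll": 0},
  {"claw": 10, "dp": [0, 1, 0], "roll": 0},
  {"claw": 10, "dp": [0, 0, 0], "roll": 0},
])

```text
t: 18.82
tcp_pos: [0.5996, -0.1708, 0.0549]
eef_rot: [179.1, 0.2, 80.4]
wrist_force: [9.4, 0.4, 18.1]
opening: 0.214
finger_force: 25.1
```

```bash
python3 - <<'E'
from h import *
st()
E
```

```text
t 18.825 frame mm [81.2 -2.8] z 54.9 F frame [9.2 2. ] 18.1 open 19.9 tq [ 0.08 -1.25  0.01]
```

Emit:
carry_out([
  {"claw": 10, "dp": [0, 0.5, -1], "roll": 0},
  {"claw": 10, "dp": [0, 0.5, -0.7], "roll": 0},
  {"claw": 10, "dp": [0, 0.5, 0], "roll": 0},
  {"claw": 10, "dp": [0, 0, 0], "roll": 0},
])

```text
t: 19.32
tcp_pos: [0.5996, -0.1708, 0.055]
eef_rot: [179.2, 0.2, 80.4]
wrist_force: [7.6, -1.5, 11.4]
opening: 0.216
finger_force: 25.0
```

```bash
python3 - <<'E'
from h import *
st()
E
```

```text
t 19.325 frame mm [81.2 -2.8] z 55.0 F frame [ 7.7 -0.3] 11.4 open 20.1 tq [-0.12 -1.25 -0.  ]
```

Emit:
carry_out([
  {"claw": 10, "dp": [0, 1, -0.5], "roll": 0},
  {"claw": 10, "dp": [0, 1, -0.5], "roll": 0},
  {"claw": 10, "dp": [0, 0, 0], "roll": 0},
])

```text
t: 19.7
tcp_pos: [0.5996, -0.1707, 0.0549]
eef_rot: [179.5, 0.2, 80.4]
wrist_force: [4.4, -1.4, 9.3]
opening: 0.215
finger_force: 25.0
```

Emit:
carry_out([
  {"claw": 10, "dp": [0, 1, 0], "roll": 0},
  {"claw": 10, "dp": [0, 1, 0], "roll": 0},
  {"claw": 10, "dp": [0, 0, 0], "roll": 0},
])

```text
t: 20.08
tcp_pos: [0.6004, -0.1709, 0.0549]
eef_rot: [179.6, 0.2, 80.4]
wrist_force: [0.3, -1.3, 11.6]
opening: 0.213
finger_force: 25.0
```

```bash
python3 - <<'E'
from h import *
st()
E
```

```text
t 20.075 frame mm [82.  -2.7] z 54.9 F frame [ 0.5 -1.2] 11.6 open 19.8 tq [-0.2  -0.23  0.  ]
```

Emit:
carry_out([
  {"claw": 10, "dp": [0, 0.5, -1], "roll": 0},
  {"claw": 10, "dp": [0, 0.5, -1], "roll": 0},
  {"claw": 10, "dp": [0, 0, 0], "roll": 0},
])

```text
t: 20.45
tcp_pos: [0.601, -0.1709, 0.055]
eef_rot: [179.7, 0.1, 80.4]
wrist_force: [3.4, -3.1, 7.4]
opening: 0.214
finger_force: 25.0
```

Emit:
carry_out([
  {"claw": 10, "dp": [0, 1, 0], "roll": 0},
  {"claw": 10, "dp": [0, 1, 0], "roll": 0},
  {"claw": 10, "dp": [0, 0, 0], "roll": 0},
])

```text
t: 20.82
tcp_pos: [0.6024, -0.1712, 0.055]
eef_rot: [179.8, 0.1, 80.4]
wrist_force: [0.0, -3.7, 9.4]
opening: 0.213
finger_force: 25.0
```

```bash
python3 - <<'E'
from h import *
st()
E
```

```text
t 20.825 frame mm [84.  -2.7] z 55.0 F frame [ 0.7 -3.7] 9.4 open 19.8 tq [-0.63 -0.45  0.04]
```

Emit:
carry_out([
  {"claw": 10, "dp": [-0.8, 1, -0.7], "roll": 0},
  {"claw": 10, "dp": [0, 1, 0], "roll": 0},
  {"claw": 10, "dp": [0, 0, 0], "roll": 0},
])

```text
t: 21.2
tcp_pos: [0.6033, -0.1713, 0.0549]
eef_rot: [179.9, 0.1, 80.4]
wrist_force: [0.1, -1.8, 9.4]
opening: 0.215
finger_force: 25.0
```

Emit:
carry_out([
  {"claw": 10, "dp": [0, 1, 0], "roll": 0},
  {"claw": 10, "dp": [0, 0.5, 0], "roll": 0},
  {"claw": 10, "dp": [0, 0, 0], "roll": 0},
])

```text
t: 21.58
tcp_pos: [0.6041, -0.1715, 0.0549]
eef_rot: [-180.0, 0.1, 80.4]
wrist_force: [-2.2, -2.1, 10.5]
opening: 0.213
finger_force: 25.0
```

```bash
python3 - <<'E'
from h import *
st()
E
```

```text
t 21.575 frame mm [85.8 -2.7] z 54.9 F frame [-1.9 -2.4] 10.5 open 19.8 tq [-0.36  0.03 -0.02]
```

Emit:
carry_out([
  {"claw": 10, "dp": [0, 0.7, -0.7], "roll": 0},
  {"claw": 10, "dp": [0, 0.7, -0.7], "roll": 0},
  {"claw": 10, "dp": [0, 0.7, 0], "roll": 0},
  {"claw": 10, "dp": [0, 0, 0], "roll": 0},
])

```text
t: 22.08
tcp_pos: [0.6041, -0.1714, 0.0549]
eef_rot: [-179.7, 0.0, 80.5]
wrist_force: [-8.4, -1.7, 8.1]
opening: 0.214
finger_force: 25.0
```

```bash
python3 - <<'E'
from h import *
st()
E
```

```text
t 22.075 frame mm [85.7 -2.7] z 54.9 F frame [-8.  -3.1] 8.1 open 19.9 tq [-0.55  0.8  -0.01]
```

Emit:
carry_out([
  {"claw": 10, "dp": [-0.5, -1.2, -1], "roll": 0},
  {"claw": 10, "dp": [-0.5, -1.2, -1], "roll": 0},
  {"claw": 10, "dp": [0, 0, -0.5], "roll": 0},
  {"claw": 10, "dp": [0, 0, 0], "roll": 0},
])

```text
t: 22.58
tcp_pos: [0.604, -0.1714, 0.0555]
eef_rot: [-180.0, -0.1, 80.4]
wrist_force: [4.8, -1.6, -10.5]
opening: 0.216
finger_force: 25.0
```

```bash
python3 - <<'E'
from h import *
st()
E
```

```text
t 22.575 frame mm [85.7 -2.6] z 55.5 F frame [ 5.  -0.7] -10.5 open 20.1 tq [-0.47 -1.1  -0.03]
```

Lifting is resisted and the tool stays at z, so the edge is held under the keepers. I'll go neutral, release and retreat.

Emit:
carry_out([
  {"claw": 10, "dp": [0, 1.2, 1], "roll": 0},
  {"claw": 10, "dp": [0, 0, 0], "roll": 0},
  {"claw": 22, "dp": [0, 0, 0], "roll": 0},
  {"claw": 36, "dp": [0, 0, 0], "roll": 0},
  {"claw": 50, "dp": [0, 0, 0], "roll": 0},
], squeeze=8)

```text
t: 23.2
tcp_pos: [0.6057, -0.1723, 0.0568]
eef_rot: [179.9, 0.0, 80.4]
wrist_force: [-1.2, -0.1, 0.5]
opening: 0.401
finger_force: 0.0
```

Emit:
carry_out([
  {"claw": 55, "dp": [0, 0, 0], "roll": 0},
  {"claw": 55, "dp": [0, 0, -10], "roll": 0},
  {"claw": 55, "dp": [0, 0, -30], "roll": 0},
  {"claw": 55, "dp": [0, 0, -50], "roll": 0},
  {"claw": 55, "dp": [0, 0, -50], "roll": 0},
])

```text
t: 23.82
tcp_pos: [0.6051, -0.1721, 0.1982]
eef_rot: [180.0, -0.0, 80.4]
wrist_force: [0.8, -0.2, 0.6]
opening: 0.592
finger_force: 0.0
```

Emit:
carry_out([
  {"claw": 55, "dp": [50, -30, -20], "roll": 0},
  {"claw": 55, "dp": [50, -30, 0], "roll": 0},
  {"claw": 55, "dp": [50, -30, 0], "roll": 0},
  {"claw": 55, "dp": [50, -30, 0], "roll": 0},
  {"claw": 55, "dp": [50, -30, 0], "roll": 0},
])

```text
t: 24.45
tcp_pos: [0.4981, 0.1009, 0.2172]
eef_rot: [179.9, -0.0, 80.4]
wrist_force: [0.7, 0.0, -0.5]
opening: 0.59
finger_force: 0.0
```

```bash
python3 - <<'E'
from h import *
st()
b=manip.grab_frame("side");a=manip.grab_frame("top")
cv2.imwrite("pics/s8.png",b[:,:,::-1]);cv2.imwrite("pics/t8.png",a[:,:,::-1])
def show(im,r0,r1,c0,c1,k=1):
    g=cv2.cvtColor(im,cv2.COLOR_RGB2HSV)
    for r in range(r0,r1,k): print(r,' '.join(f"{'B' if 100<h<130 and s>110 else ('Y' if 15<h<40 and s>110 else '.')}{v:3d}" for h,s,v in g[r,c0:c1].tolist()))
show(a,156,176,268,290);print();show(a,162,182,314,336);print();show(b,142,162,234,258)
E
```

```text
t 24.45 frame mm [-64.2 248.2] z 217.2 F frame [0.6 0.2] -0.5 open 54.9 tq [-0.01 -0.1   0.05]
156 .111 .112 .112 .110 .111 .118 .116 .113 .110 .111 .110 .110 .114 .112 .113 .112 .112 .116 .115 .114 .117 .113
157 .110 .110 .114 .116 .132 .152 .148 .148 .140 .134 .123 .118 .144 .176 .171 .161 .151 .126 .117 .113 .110 .113
158 .114 .113 .113 .117 .155 B183 B185 .193 .194 .185 .171 .155 .202 Y251 Y252 Y246 Y243 Y224 Y211 .189 .154 .125
159 .113 .116 .110 .126 B159 B183 .172 .193 .200 .201 .197 .192 .216 Y251 Y255 Y254 Y255 Y255 Y255 Y255 Y236 .160
160 .111 .114 .113 .131 B160 B174 .173 .192 .199 .197 .197 .187 .191 Y225 Y237 Y245 Y251 Y254 Y255 Y255 Y236 .155
161 .116 .114 .116 .139 B170 .173 .172 .193 .198 .195 .199 .192 .178 .164 .162 .172 .183 Y198 Y214 Y227 .202 .188
162 .115 .114 .117 .142 B171 .168 .182 .193 .195 .197 .198 .194 .191 .189 .183 .186 .169 .147 .145 .155 .161 .193
163 .113 .112 .121 .154 B178 .171 .182 .193 .193 .193 .195 .195 .198 .195 .196 .199 .193 .189 .185 .185 .187 .195
164 .119 .114 .127 B164 B179 .169 .186 .194 .191 .195 .198 .194 .194 .196 .196 .195 .196 .198
[... 5336 characters left out ...]
 . 37 . 54 .157 .194 .170 . 82 . 47 . 47 . 47 . 47 . 47 . 47 . 47 . 47 . 46 . 47
157 .119 .123 .163 .172 .172 .165 . 38 . 38 . 37 . 54 .157 .196 .193 .120 . 46 . 46 . 46 . 47 . 48 . 47 . 47 . 47 . 46 . 45
158 .120 .124 .155 .172 .171 .166 . 36 . 37 . 37 . 53 .157 .183 .193 .130 . 45 . 45 . 45 . 46 . 49 . 47 . 47 . 47 . 46 . 66
159 .122 .123 .154 .171 .171 .167 . 37 . 37 . 37 . 54 .153 .127 .170 .149 . 45 . 45 . 46 . 45 . 46 . 46 . 46 . 46 . 71 Y109
160 .121 .122 .139 .171 .171 .167 . 37 . 37 . 37 . 55 .154 .111 .107 .123 . 66 . 45 . 46 . 45 . 45 . 45 . 46 . 58 Y118 .115
161 .120 .121 .139 .171 .172 .167 . 38 . 37 . 37 . 54 .154 .111 .106 .106 .101 . 68 . 49 . 45 . 45 . 45 . 46 . 86 Y137 . 88
```

The top view shows the plank's far edge flush to the rail under both keepers, with similar gaps at each end. The arm is clear, so I'm handing the job in.

```bash
python3 -c "
from cell import manip
print(manip.finish_job())"
```

```text
the job is handed in; nothing more can be done
None
```

The plank is in the bay with its tongue in the groove and its free edge locked under both brass keepers; I handed the job in at about 24.5 s with the arm clear, and my push never read over about 23 N, though the tongue first butted the lower lip's edge at about 8 N before I raised it and fed it in.

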